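# Shut the tea chest at the breakfast buffet

## Task

Close the tea chest, the wider of the two open wooden boxes on the counter: tip its raised lid forward past upright and let it swing shut under its own weight, without pushing it down. Leave the smaller sugar box open, and do not move or knock over the glass jar standing behind the chest.

Things in the scene. Friction and masses are not known exactly. Their poses are not given: they have to be found in the camera images.
- tea_chest: Fixed wider wooden box with four compartments of tea envelopes: 130 mm deep (its x), 260 wide (y), 90 high. Origin: centre of its underside, on the counter; z up; x points to the hinged rear side, away from the robot (yaw within 0.5 rad). The sugar box beside it, left or right, is alike but 140 mm wide, with two compartments, centres 300 mm or more apart.
- tea_lid (a joint): Tea chest lid, rad: 0 shut, 1.57 upright, 1.9 leaning back on its stop (start). Hinge along y at x = +65, z = 90 mm of the chest. Panel 130 mm long, 10 thick, 0.2 to 0.4 kg; a mid-edge tab 50 mm wide reaches 144 mm from the hinge. At 1.9 the tab is 227 mm above the counter, 56 mm behind the hinge. Nearly frictionless: past upright it falls shut by itself; about 1 N at the edge tips it.
- sugar_lid (a joint): Lid of the smaller sugar box, rad: 0 shut, 1.57 upright; rests at 1.9, leaning open, and is to stay so. Its tab is then 227 mm above the counter.
- tea_jar: Loose amber glass jar with a steel cap, 60 mm across, 100 mm high, upright on the counter behind the tea chest, at about x = +165, y = +115 mm of the chest's frame. Origin: centre of its underside. Bystanders near the chest are lower than 120 mm; further back and along the edges up to 230 mm.
There are look-alikes about, which are no part of the job. Leave any turquoise look-alike of the part that bears sugar_lid alone.

How it is judged:
By the outcome, as a careful person would: the job done as asked, in the order asked, and still so for the second after the job is handed in, with the robot touching nothing.
It also fails if it takes over 27 s, if anything falls off the work surface, if the arm or the gripper's body presses on something with over 40 N, if the wrist force passes 120 N, or if a joint passes its speed limit or range.

## Robot

A 7-joint arm with a two-finger parallel gripper is mounted at the origin on the work surface. World frame = base frame: x ahead of the robot, y to its left, z up, the work surface at z = 0. Lengths are in m, angles in rad, forces in N, time in s.
With the tool pointing down it reaches from about 0.425 to 0.875 m from the base axis. Payload 4.7 kg.
Tool frame: the origin (TCP) lies where the fingers leave the gripper's body, on its centre line; the fingertips stand 70 mm ahead of it and the grasp point (between the pads) lies 51 mm ahead of it; z points along the fingers, y is the line along which they close (so a half turn about z gives the same grasp; the last joint's range is limited). The gripper opens to 87 mm and grips with 3 to 60 N. Pads are 19 mm wide; open, the fingers measure 117 mm over their backs; the gripper's body (75 mm by 190 mm) begins 51 mm behind the grasp point.
Start: joints at [-1.132, 0.321, -0.07, 1.45, 0.023, 1.371, -0.057], TCP at [0.268, 0.592, 0.292] pointing down, gripper open.
Joint ranges: [-2.86, 2.86], [-0.3, 2.09], [-1.38, 1.24], [0.06, 2.45], [-1.56, 4.7], [0.09, 2.05], [-2.69, 2.69]. Speed limits (rad/s): [2.57, 2.57, 3.14, 3.14, 3.14, 3.14, 3.14].

## Interface

Orientations are given as a rotation vector (axis times angle).
In Python, from bench import get_state, get_image, get_calibration, close_job gives the robot as it stands.
- The arm moves only by the tool send_rows, never from a script. Its argument "rows" is a list of rows, each an object of numbers: "hand": the finger opening in mm, from 0 to 87; "x", "y", "z": the shift along the world's x, y, z in mm; "roll": the turn about the world's z in degrees. A call has 1 to 10 rows; each row shifts and turns the commanded pose from where the row before left it; what a row does not reach is not made up. A row lasts 1/10 s, in which the tool goes at most 50 mm and 8.59 degrees, less where a joint would pass 70% of its speed; a pose out of reach is approached as far as the arm can. A call is refused whole if a number of a shift passes 50 or a number of a turn 8.59, either way. A call with a gripper value outside its range is refused whole. The fingers move at their own pace and stop on an object; "force" is the grip in N (left out, the last holds). Time passes only in rows, so rows that do not move let the fingers close. It gives the time, the measured TCP pose, the force, the opening and the grip force at its end, in the units of the state.
- get_state(): the state, without advancing time (a new reading comes with each control period).
- get_image(name): name is "scene" or "top" or "wrist"; returns the picture (400x640x3 uint8, blue, green, red); there is no depth.
- get_calibration(name): a dict with "mtx" (3x3 intrinsics, pixels), "world_from_camera" (4x4, takes a point from camera to world coordinates). Camera axes: x right, y down, z forward; pixel columns grow to the right and rows downward; lengths in m; the calibration is good to about 2 mm. A picture is of the moment at which its call begins: read the wrist's pose just before it. get_calibration takes no time and is no camera call; for the wrist camera it gives the pose at the moment of the call.
- close_job(): hands the job in; it is judged then, once.
The state is a dict: "time": time; "joint_positions": joint angles; "qd": joint speeds; "joint_torque": joint torques, N m; "position": TCP position; "tool_rot": TCP orientation; "ft_force": force on the tool from outside, world axes, zero at the start; "torque": the same for the moment, N m; "grip_width": opening from 0.0 (shut) to 1.0 (fully open); "grip_force": force on a finger pad.
Only numpy, scipy, OpenCV 4.12 (cv2) and the standard library are available. Lean on these libraries where they do the work, as an engineer would, in place of code of your own. Each camera call takes 0.05 s, during which the arm holds its last target. There are 200 camera calls.

## Working session

There is one attempt and no reset: what is moved stays moved. The work goes in short steps, Python scripts to look and compute and a tool call to move; the robot and the scene stay as the last step left them, time stands still between calls to the robot, and variables do not carry over. Pictures are saved under pics/ and viewed, at most 10 in all, crops included, and the job is handed in when it is done.

Besides the shell and the picture viewer there is one more tool, called after "Call:" in YAML: its name, and indented under it one key for each argument. send_rows: Moves the arm, as the interface text tells. Its arguments: {"type":"object","properties":{"rows":{"type":"array","items":{"type":"object","properties":{"hand":{"type":"number"},"x":{"type":"number"},"y":{"type":"number"},"z":{"type":"number"},"roll":{"type":"number"}}}},"force":{"type":"number"}},"required":["rows"]}

```bash
mkdir -p pics
python3 - <<'E'
from bench import *
import cv2
for n in("scene","top"):
    cv2.imwrite(f"pics/{n}0.png",get_image(n)); c=get_calibration(n); print(n,c["mtx"].round(1).tolist(),c["world_from_camera"].round(3).tolist())
s=get_state(); print(s["time"],s["position"],s["tool_rot"],s["grip_width"])
E
```

```text
scene [[384.3, 0.0, 316.0], [0.0, 384.3, 204.6], [0.0, 0.0, 1.0]] [[0.637, 0.444, -0.63, 1.088], [0.771, -0.367, 0.521, -0.537], [-0.0, -0.817, -0.576, 0.688], [0.0, 0.0, 0.0, 1.0]]
top [[425.6, 0.0, 316.3], [0.0, 425.6, 200.5], [0.0, 0.0, 1.0]] [[-0.024, -0.983, 0.184, 0.226], [-0.999, 0.018, -0.038, 0.028], [0.034, -0.185, -0.982, 1.061], [0.0, 0.0, 0.0, 1.0]]
0.1 [0.26779782 0.59187369 0.29130296] [-6.62223547e-01 -3.07071179e+00  2.55530408e-03] 0.9943754661406763
```

View pics/scene0.png

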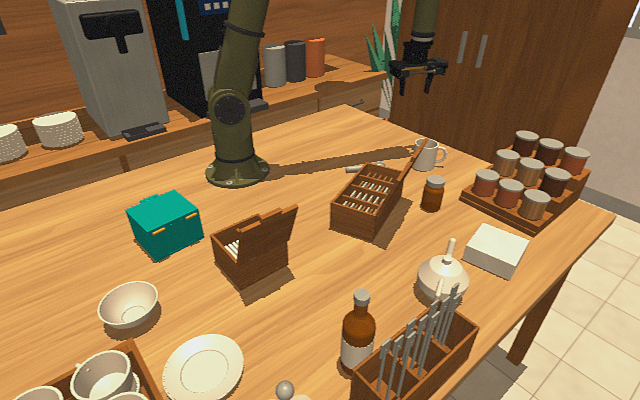

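View pics/top0.png

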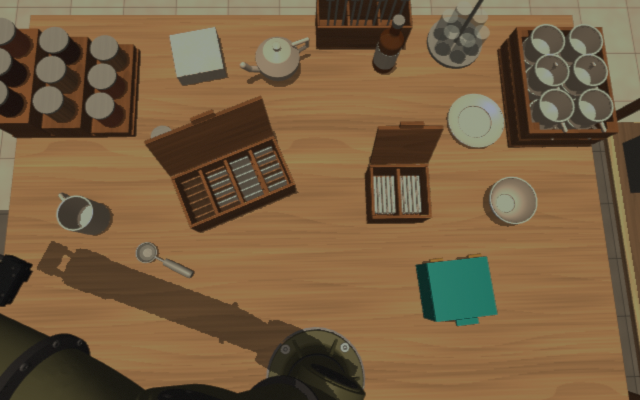

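The scene and top views show two open wooden boxes. One is at top (235,175), with four compartments and a wide lid whose tab is near (203,116). The other is at top (400,185), with two compartments and is narrow. The turquoise box at (457,290) is the look-alike. The four-compartment box is the tea chest. The jar is at top (160,133), partly hidden behind the chest lid. I'll confirm this in an enlarged crop.

Run:
```python
import cv2
a=cv2.imread("pics/top0.png")[90:240,130:310]; b=cv2.imread("pics/scene0.png")[120:245,315:455]
a=cv2.resize(a,None,fx=4,fy=4,interpolation=cv2.INTER_CUBIC);cv2.imwrite("pics/topc.png",a)
b=cv2.resize(b,None,fx=4,fy=4,interpolation=cv2.INTER_CUBIC);cv2.imwrite("pics/scenec.png",b)
```

```text
(no output)
```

View pics/topc.png

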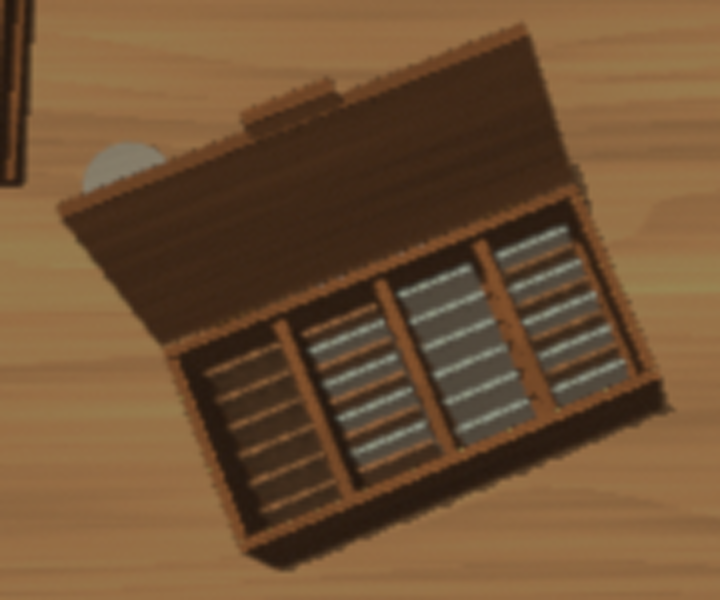

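View pics/scenec.png

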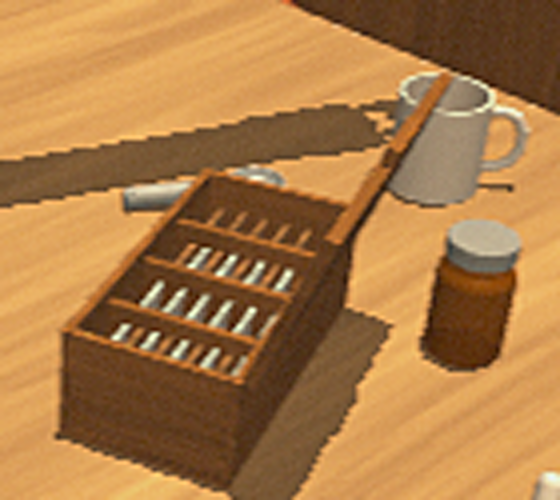

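The crop confirms the tea chest: four compartments, a lid with a mid-edge tab at crop (290,105), and the steel-capped jar behind the left half of its lid at crop (125,165). The rim corners in the crop are (172,352), (575,190), (657,380) and (247,547).

Run:
```python
from bench import *
import numpy as np
c=get_calibration("top");K=np.array(c["mtx"]);T=np.array(c["world_from_camera"])
def ray(u,v,z):
    d=T[:3,:3]@np.linalg.solve(K,[u,v,1]);o=T[:3,3];return (o+d*(z-o[2])/d[2])
f=lambda x,y,z:ray(x/4+130-.4,y/4+90-.4,z)
bl,br,fr,fl=[f(*p,.09) for p in((172,352),(575,190),(657,380),(247,547))]
for n,p in zip("bl br fr fl".split(),(bl,br,fr,fl)):print(n,p.round(4))
print(np.linalg.norm(fl-fr),np.linalg.norm(bl-br),np.linalg.norm(bl-fl),np.linalg.norm(br-fr))
ey=(fl-fr)[:2]+(bl-br)[:2];ey/=np.linalg.norm(ey);ex=np.array([ey[1],-ey[0]]);yaw=np.arctan2(ex[1],ex[0])
cen=(fl+fr)[:2]/2+.065*ex; cen2=(bl+br+fl+fr)[:2]/4
print("yaw",yaw,"cen",cen,cen2,"ex",ex,"ey",ey)
tab=f(290,90,.227);print("tab seen",tab,"pred",cen+ex*.121)
print("jar cap",f(125,170,.1),"pred",cen+ex*.165+ey*.115)
for n,l in(("hinge",.065),("tab",.121)):print(n,cen+ex*l)
# sugar tab
print("sugar tab",ray(411,124,.227))
```

```text
bl [0.4677 0.323  0.09  ]
br [0.5631 0.0893 0.09  ]
fr [0.4463 0.0422 0.09  ]
fl [0.3529 0.2765 0.09  ]
0.2522333992167895 0.25239773131095106 0.12381044338138245 0.1259082761436983
yaw 0.38362977068003146 cen [0.4598978 0.1836912] [0.45750782 0.18274521] ex [0.92731216 0.37428886] ey [-0.37428886  0.92731216]
tab seen [0.57120538 0.22651295 0.227     ] pred [0.57210258 0.22898015]
jar cap [0.57521345 0.35122621 0.1       ] pred [0.56986109 0.35208976]
hinge [0.52017309 0.20801997]
tab [0.57210258 0.22898015]
sugar tab [ 0.54045442 -0.20534378  0.227     ]
```

Call:
send_rows:
  rows:
    - {"hand":0,"z":40}
    - {"z":15,"x":15,"y":-15,"roll":5}
    - {"x":29,"y":-29,"roll":5}
    - {"x":29,"y":-29,"roll":5}
    - {"x":29,"y":-29,"roll":5}
    - {"x":29,"y":-29,"roll":5}
    - {"x":29,"y":-29,"roll":5}
    - {"x":29,"y":-29,"roll":5}
    - {"x":29,"y":-29,"roll":5}
    - {"x":29,"y":-29,"roll":5}

```text
schema error: expected keys hand, x, y, z, roll
```

Call:
send_rows:
  rows:
    - {"x":29,"y":-29}
    - {"x":29,"y":-29}
    - {"x":29,"y":-29}
    - {"x":15,"y":-10}
    - {}

```text
schema error: expected keys hand, x, y, z, roll
```

All keys are required in every row, so I'm resending with them filled in.

Call:
send_rows:
  rows:
    - {"hand":0,"x":0,"y":0,"z":40,"roll":0}
    - {"hand":0,"x":15,"y":-15,"z":15,"roll":5}
    - {"hand":0,"x":29,"y":-29,"z":0,"roll":5}
    - {"hand":0,"x":29,"y":-29,"z":0,"roll":5}
    - {"hand":0,"x":29,"y":-29,"z":0,"roll":5}
    - {"hand":0,"x":29,"y":-29,"z":0,"roll":5}
    - {"hand":0,"x":29,"y":-29,"z":0,"roll":5}
    - {"hand":0,"x":29,"y":-29,"z":0,"roll":5}
    - {"hand":0,"x":29,"y":-29,"z":0,"roll":5}
    - {"hand":0,"x":0,"y":0,"z":0,"roll":5}

```text
time: 1.1
position: [0.4915, 0.3671, 0.3467]
tool_rot: [-0.551, 3.091, -0.007]
ft_force: [-0.1, 0.3, -0.3]
grip_width: 0.176
grip_force: 0.0
```

Call:
send_rows:
  rows:
    - {"hand":0,"x":27,"y":-22,"z":0,"roll":0}
    - {"hand":0,"x":27,"y":-22,"z":0,"roll":0}
    - {"hand":0,"x":27,"y":-25,"z":0,"roll":0}
    - {"hand":0,"x":27,"y":-25,"z":0,"roll":0}
    - {"hand":0,"x":20,"y":-25,"z":0,"roll":0}
    - {"hand":0,"x":0,"y":0,"z":0,"roll":0}
    - {"hand":0,"x":0,"y":0,"z":0,"roll":0}

```text
time: 1.8
position: [0.6142, 0.2543, 0.3465]
tool_rot: [0.56, -3.09, 0.0]
ft_force: [-0.2, 0.3, 0.3]
grip_width: 0.003
grip_force: 0.0
```

Run:
```python
from bench import *
import cv2
s=get_state();print(s["time"],s["position"],s["tool_rot"],s["grip_width"])
cv2.imwrite("pics/scene1.png",cv2.resize(get_image("scene")[40:260,250:550],None,fx=2.5,fy=2.5,interpolation=cv2.INTER_CUBIC))
```

```text
1.8 [0.61420874 0.2542963  0.34649433] [ 5.59807645e-01 -3.08996957e+00  4.67554965e-05] 0.0025960554361548747
```

View pics/scene1.png

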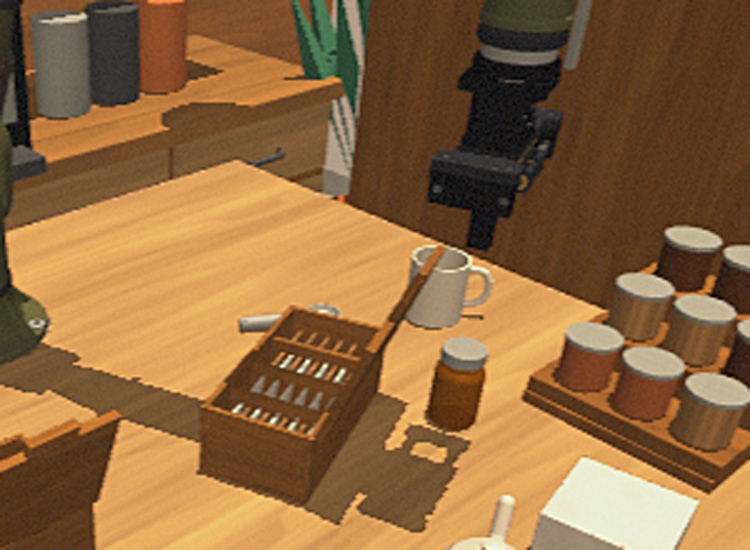

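The closed fingers hang clear behind the lid, at crop (482,235), with the jar off to the side. Next I descend, then push along the chest's −x.

Call:
send_rows:
  rows:
    - {"hand":0,"x":0,"y":0,"z":-30,"roll":0}
    - {"hand":0,"x":0,"y":0,"z":-30,"roll":0}
    - {"hand":0,"x":0,"y":0,"z":-23,"roll":0}
    - {"hand":0,"x":0,"y":0,"z":0,"roll":0}

```text
time: 2.25
position: [0.6109, 0.2565, 0.2601]
tool_rot: [0.567, -3.082, 0.001]
ft_force: [-0.3, -0.2, 0.2]
grip_width: 0.008
grip_force: 0.0
```

Call:
send_rows:
  rows:
    - {"hand":0,"x":-9,"y":-4,"z":0,"roll":0}
    - {"hand":0,"x":-9,"y":-4,"z":0,"roll":0}
    - {"hand":0,"x":-9,"y":-4,"z":0,"roll":0}
    - {"hand":0,"x":-9,"y":-4,"z":0,"roll":0}
    - {"hand":0,"x":-9,"y":-4,"z":0,"roll":0}
    - {"hand":0,"x":-9,"y":-4,"z":0,"roll":0}

```text
time: 2.85
position: [0.5593, 0.2309, 0.265]
tool_rot: [-0.563, 3.089, 0.001]
ft_force: [1.2, 0.2, 0.3]
grip_width: 0.006
grip_force: 0.3
```

Run:
```python
from bench import *
import cv2
s=get_state();print(s["time"],s["position"],s["ft_force"])
cv2.imwrite("pics/scene2.png",cv2.resize(get_image("scene")[40:260,250:550],None,fx=2.5,fy=2.5,interpolation=cv2.INTER_CUBIC))
```

```text
2.85 [0.55932257 0.23091719 0.26502839] [1.22244608 0.1943752  0.34541035]
```

View pics/scene2.png

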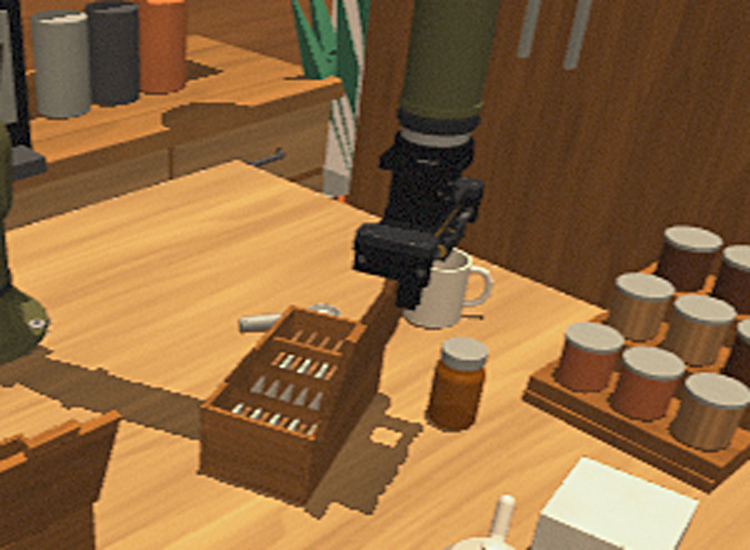

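The finger at crop (410,290) is touching the rear of the lid, the force is about 1 N, and the lid is close to upright. I'll keep pushing past upright, then stop and back away.

Call:
send_rows:
  rows:
    - {"hand":0,"x":-9,"y":-4,"z":0,"roll":0}
    - {"hand":0,"x":-9,"y":-4,"z":0,"roll":0}
    - {"hand":0,"x":-9,"y":-4,"z":0,"roll":0}
    - {"hand":0,"x":-9,"y":-4,"z":0,"roll":0}
    - {"hand":0,"x":-5,"y":-2,"z":0,"roll":0}
    - {"hand":0,"x":0,"y":0,"z":0,"roll":0}
    - {"hand":0,"x":0,"y":0,"z":20,"roll":0}
    - {"hand":0,"x":0,"y":0,"z":40,"roll":0}
    - {"hand":0,"x":0,"y":0,"z":40,"roll":0}
    - {"hand":0,"x":0,"y":0,"z":0,"roll":0}

```text
time: 3.9
position: [0.5211, 0.2141, 0.3707]
tool_rot: [-0.561, 3.08, 0.005]
ft_force: [1.0, 0.2, 0.1]
grip_width: 0.001
grip_force: 0.0
```

Run:
```python
from bench import *
import cv2
s=get_state();print(s["time"],s["position"],s["ft_force"])
cv2.imwrite("pics/scene3.png",get_image("scene"))
```

```text
3.9 [0.52110963 0.21412967 0.37068964] [1.03104475 0.23381432 0.08439627]
```

View pics/scene3.png

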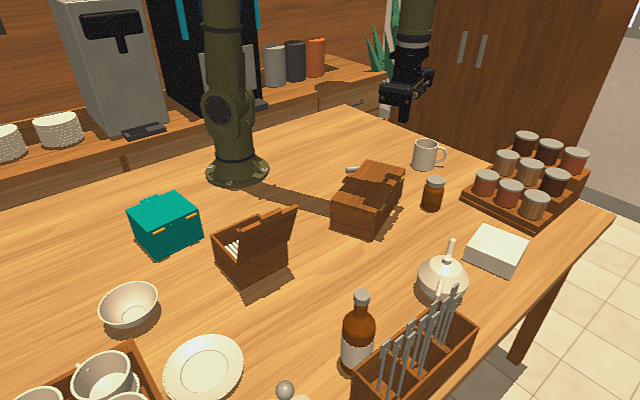

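The lid is down or nearly down at (370,185), the jar still stands at (432,193), and the sugar lid is still open at (262,235). I'll let it settle and check once more.

Call:
send_rows:
  rows:
    - {"hand":0,"x":0,"y":0,"z":20,"roll":0}
    - {"hand":0,"x":0,"y":0,"z":0,"roll":0}
    - {"hand":0,"x":0,"y":0,"z":0,"roll":0}
    - {"hand":0,"x":0,"y":0,"z":0,"roll":0}
    - {"hand":0,"x":0,"y":0,"z":0,"roll":0}
    - {"hand":0,"x":0,"y":0,"z":0,"roll":0}
    - {"hand":0,"x":0,"y":0,"z":0,"roll":0}
    - {"hand":0,"x":0,"y":0,"z":0,"roll":0}
    - {"hand":0,"x":0,"y":0,"z":0,"roll":0}
    - {"hand":0,"x":0,"y":0,"z":0,"roll":0}

```text
time: 4.95
position: [0.5189, 0.2132, 0.3843]
tool_rot: [-0.563, 3.091, 0.0]
ft_force: [-0.0, 0.2, 0.2]
grip_width: 0.006
grip_force: 0.0
```

Run:
```python
from bench import *
import cv2
s=get_state();print(s["time"],s["position"],s["ft_force"])
cv2.imwrite("pics/scene4.png",cv2.resize(get_image("scene")[120:300,200:460],None,fx=3,fy=3,interpolation=cv2.INTER_CUBIC))
```

```text
4.95 [0.51892155 0.21322845 0.38433086] [-0.00347763  0.22275585  0.16033069]
```

View pics/scene4.png

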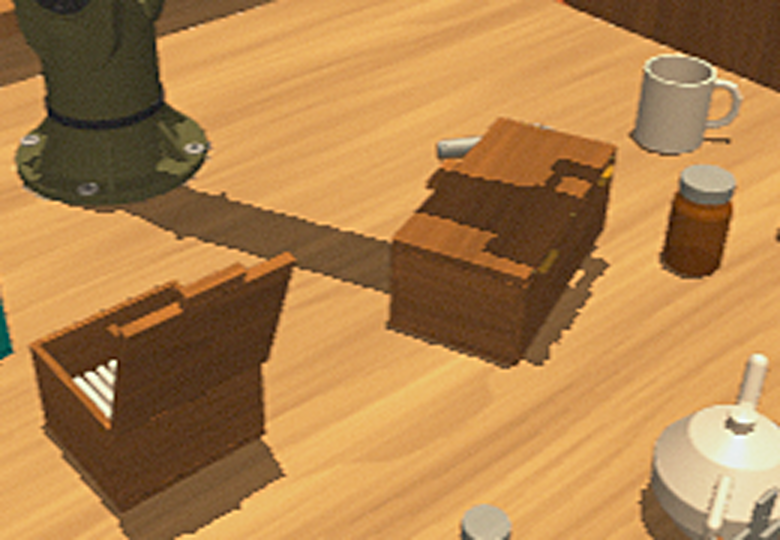

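The tea chest lid lies flat and shut at crop (500,200), with the arm's shadow across it. The jar is upright at (700,225), the sugar box is still open at (190,340), and the arm is clear.

```bash
python3 -c "
from bench import *
print(close_job())"
```

```text
the job is handed in; nothing more can be done
None
```

The tea chest is shut: its lid was tipped just past upright and fell closed on its own, the sugar box is still open, the jar is standing where it was, and I handed the job in at about 5 s on the robot's clock.

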